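# Hold-down bar over a cheese in its cradle

## Task

Take the tall cheese block (not the half-height one) off the sloping wire rack and set it down, without dropping it, flat inside the rim of the steel cradle while the cradle's hold-down bar is still up. Then swing the bar over the cheese and down, without slamming it, until it rests fully in its forked catch. Leave the other cheese, the weight, the bowl and the brush where they are.

Things in the scene. Friction and masses are not known exactly. Their poses are not given: they have to be found in the camera images.
- cheese_tall: The tall cheese: firm tan block 90 long (its x) x 60 wide (its y) x 60 high (its z), about 0.34 kg. Origin: centre of its 90 x 60 underside; z points out of its top. It starts on the rack, tilted 30 degrees with it, its +x end uphill and its -x end against the lip.
- cheese_flat: The half-height cheese: same colour and footprint, 90 x 60 x 30 high, beside the tall one on the rack, 122 to 142 between centres (a gap of at least 62); which side is which varies. Origin: centre of its underside. To be left alone.
- rack: Fixed steel wire draining rack, 270 wide (y), on legs. Its surface slopes up at 30 degrees towards its own +x, 135 long up the slope; its low edge has a wire lip standing 15 above the surface. Origin on the table; the surface at the lip is at x = -60, z = 35 in its frame.
- cradle: Fixed stainless cradle: base plate 170 (x) x 110 (y) x 10 thick, on which a rim 10 high and 5 thick encloses a recess of 100 (x) x 66 (y), into which the 90 x 60 underside of the tall cheese fits, its length along the cradle's x. Two hinge ears 91 high stand at x = 70; a forked catch 96 high and 38 wide stands at x = -66. Origin: centre of the base's underside, on the table.
- cradle_seat (a point): Centre of the recess floor, 10 above the table; axes as the cradle's.
- hold_bar (a joint): Angle of the hold-down bar in rad: 0 = closed, level, resting in the forked catch 3 above the seated tall cheese; 1.57 = upright; 1.95 = fully open, leaning away from the cheese. It is stiff and stays where it is left (some 3 N at the grip moves it). The bar is steel, 20 wide and 10 thick, with a round black grip of 18 diameter at its free end, from 144 to 182 from the hinge.
- bar_hinge (a point): Point on the hinge axis in the middle of the bar, at x = 70, z = 78 in the cradle's frame; axes as the cradle's. The axis runs along the cradle's y; closed, the bar points from here to the cradle's -x.
- bar_grip (a point): Middle of the bar's black grip, 163 from the hinge axis; moves with the bar. The axes are the bar's: x points towards the hinge, y along the hinge axis, z to the side that is uppermost when closed.
- weight: Bystander: round steel press weight, 80 diameter, 65 high with a small knob. Origin: centre of underside.
- bowl: Bystander: steel bowl, 120 diameter, 50 high. Origin: centre of underside.
- rind_brush: Bystander: wooden brush with white bristles down, 150 x 45 x 46 high. Origin: centre of underside.
There are look-alikes about, which are no part of the job. Leave any purple look-alike of the cradle alone.

How it is judged:
On the way:
1. the tall cheese sits flat in the cradle's recess while the hold-down bar is still up (horizontal distance between cheese_tall and cradle_seat below 0.007 m and z of cheese_tall in the frame of cradle_seat between -0.004 and 0.004 m and angle between cheese_tall's own z axis and vertical below 0.06 rad and angle between the x axis of cheese_tall and the x axis of cradle, either way round below 0.12 rad and value of joint hold_bar above 1 rad), for 0.2 s.
At the end, for the whole second after the job is handed in: The tall cheese rests flat in the cradle's recess (underside within 4 mm of the floor, centre within 7 mm, tilt under 0.06 rad, lengthwise within 0.12 rad either way round), still, and the hold-down bar is fully down in its catch (below 0.05 rad) and at rest (horizontal distance between cheese_tall and cradle_seat below 0.007 m and z of cheese_tall in the frame of cradle_seat between -0.004 and 0.004 m and angle between cheese_tall's own z axis and vertical below 0.06 rad and angle between the x axis of cheese_tall and the x axis of cradle, either way round below 0.12 rad and value of joint hold_bar below 0.05 rad and velocity of joint hold_bar between -0.05 and 0.05 rad/s and linear speed of cheese_tall below 0.02 m/s); the robot touches nothing.
It fails at once if the half-height cheese, weight, bowl or brush is moved by more than 30 mm (distance of any of cheese_flat, weight, bowl, rind_brush from where it was at the start of the episode above 0.03 m).
It fails at once if the tall cheese is dropped (faster than 0.5 m/s with no finger on it) (contact force between the fingers and cheese_tall below 0.05 N and linear speed of cheese_tall above 0.5 m/s).
It fails at once if the bar is slammed (closing faster than 3 rad/s) (velocity of joint hold_bar below -3 rad/s).
It also fails if it takes over 61 s, if anything falls off the work surface, if the arm or the gripper's body presses on something with over 40 N, if the wrist force passes 120 N, or if a joint passes its speed limit or range.

## Robot

A 7-joint arm with a two-finger parallel gripper is mounted at the origin on the work surface. World frame = base frame: x ahead of the robot, y to its left, z up, the work surface at z = 0. Lengths are in m, angles in rad, forces in N, time in s.
With the tool pointing down it reaches from about 0.4 to 0.85 m from the base axis. Payload 4.5 kg.
Tool frame: the origin (TCP) lies where the fingers leave the gripper's body, on its centre line; the fingertips stand 64 mm ahead of it and the grasp point (between the pads) lies 45 mm ahead of it; z points along the fingers, y is the direction in which the jaws open and shut (so a half turn about z gives the same grasp; the last joint's range is limited). The gripper opens to 88 mm and grips with 3 to 60 N. Pads are 18 mm wide; open, the fingers measure 123 mm over their backs; the gripper's body (75 mm by 187 mm) begins 45 mm behind the grasp point.
Start: joints at [1.313, 0.689, -0.195, 1.565, 0.157, 0.902, -0.215], TCP at [0.18, -0.599, 0.303] pointing down, gripper open.
Joint ranges: [-3.01, 3.01], [-0.46, 2.08], [-1.47, 1.51], [0.13, 2.56], [-1, 4.14], [0.04, 2.09], [-2.66, 2.66]. Speed limits (rad/s): [2.57, 2.57, 3.14, 3.14, 3.14, 3.14, 3.14].

## Interface

Orientations are given as a unit quaternion [x, y, z, w].
In Python, from plant import monitor, snapshot, workorder, finder gives the robot as it stands.
- The arm moves only by the tool carry_out, never from a script. Its argument "motion" is one flat list of numbers, 6 for each row, row after row: the shift along the tool's x, y, z in cm, then the turn, a rotation vector about the tool's x, y, z in rad. In form: [x, y, z, rx, ry, rz, x, y, z, rx, ry, rz, ...]. A call has 1 to 8 rows; each row shifts and turns the commanded pose from where the row before left it, along the tool's axes as they then stand; what a row does not reach is not made up. A row lasts 1/8 s, in which the tool goes at most 62.5 mm and 10.7 degrees, less where a joint would pass 70% of its speed; a pose out of reach is approached as far as the arm can. A call with a gripper value outside its range is refused whole. "hand" is the finger opening in cm, from 0 to 8.81, set as the call begins (left out, the last holds). The fingers move at their own pace and stop on an object; "grip_force" is the grip in N (left out, the last holds). Time passes only in rows, so rows that do not move let the fingers close. It gives the time, the measured TCP pose, the force and the opening at its end, in the units of the state.
- monitor.get_state(): the state, without advancing time (a new reading comes with each control period).
- snapshot(name): name is "scene" or "side" or "wrist"; returns a dict with "frame" (400x640x3 uint8, red, green, blue), "range_z" (400x640 float32, m along the optical axis (not along the pixel's ray), 0 where there is no reading), "fx", "fy", "cx", "cy" (pixels), "rvec" (rotation vector, rad) and "tvec" (3), from world to camera coordinates, as OpenCV has them; the wrist camera has in their place "hand_eye" (4x4, takes a point from camera to tool coordinates, whose origin is the TCP and whose axes are the flange's). Camera axes: x right, y down, z forward; pixel columns grow to the right and rows downward; lengths in m; the calibration is good to about 2 mm. A picture is of the moment at which its call begins: read the wrist's pose just before it.
- workorder.finish_job(): hands the job in, once; it reports no verdict.
Trained networks look in a picture, given as the dict that the camera call returned (one of the last four; its "shot" number tells which), for a name from the list of things; names that differ only in an ending like _2 or _b are one class to them, and where a whole thing is asked for, a point or a joint stands for the part that bears it (a point fixed in the world has none). Each returns a list of dicts, best first, with "p" (0 to 1); they miss things now and then, are a little off and sometimes report something else, mostly with a low value. They report only what shows in the picture. A call takes as long as a camera call. They do not tell look-alikes from the thing itself.
- finder.masks_of(picture, thing): "pixels" (400x640 bool, what is visible of it) and "extent" ([left, top, right, bottom] in pixels, round what is visible of it).
The state is a dict: "clock": time; "q": joint angles; "qd": joint speeds; "joint_torque": joint torques, N m; "tool_pos": TCP position; "eef_rot": TCP orientation; "contact_force": force on the tool from outside, world axes, zero at the start; "moment": the same for the moment, N m; "opening": opening from 0.0 (shut) to 1.0 (fully open).
Only numpy, scipy, OpenCV 4.12 (cv2) and the standard library are available. Lean on these libraries where they do the work, as an engineer would, in place of code of your own. Each camera call takes 0.05 s, during which the arm holds its last target. There are 200 camera calls.

## Working session

There is one attempt and no reset: what is moved stays moved. The work goes in short steps, Python scripts to look and compute and a tool call to move; the robot and the scene stay as the last step left them, time stands still between calls to the robot, and variables do not carry over. Pictures are saved under pics/ and viewed, about 8 in all and at most 12, crops included, and the job is handed in when it is done.

Besides the shell and the picture viewer there is one more tool, called after "Emit:" as name(argument=value, ...) on one line, values as JSON. carry_out: Moves the arm, as the interface text tells. Its arguments: {"type":"object","properties":{"motion":{"type":"array"},"hand":{"type":"number"},"grip_force":{"type":"number"}},"required":["motion"]}

```bash
mkdir -p pics; ls
cat > h.py <<'E'
import numpy as np, cv2
from scipy.spatial.transform import Rotation as R
from plant import monitor, snapshot, workorder, finder
def world(p,st=None):
    z=p["range_z"].astype(float); v,u=np.mgrid[0:400,0:640]
    c=np.stack([(u-p["cx"])/p["fx"]*z,(v-p["cy"])/p["fy"]*z,z],-1)
    if "hand_eye" in p:
        H=np.array(p["hand_eye"]); c=c@H[:3,:3].T+H[:3,3]
        return R.from_quat(st["eef_rot"]).apply(c.reshape(-1,3)).reshape(c.shape)+st["tool_pos"]
    M=cv2.Rodrigues(np.array(p["rvec"],float))[0]
    return (c-np.array(p["tvec"]).ravel())@M
def save(p,n): cv2.imwrite("pics/"+n,p["frame"][...,::-1])
E
python3 - <<'E'
from h import *
s=monitor.get_state(); print({k:np.round(v,3) for k,v in s.items()})
for c in ("scene","side"):
    p=snapshot(c); save(p,c+".png"); W=world(p); np.save(c+"_W.npy",W)
    for t in ("cheese_tall","cheese_flat","cradle","rack","hold_bar"):
        for m in finder.masks_of(p,t)[:3]:
            k=m["pixels"]&(p["range_z"]>0); print(c,t,round(m["p"],2),np.round(m["extent"]),np.median(W[k],0).round(3) if k.any() else None)
E
```

```text
pics
{'clock': np.float64(0.0), 'q': array([ 1.313,  0.69 , -0.195,  1.566,  0.157,  0.903, -0.215]), 'qd': array([ 0.001,  0.001,  0.001, -0.   ,  0.001,  0.001, -0.   ]), 'joint_torque': array([ 0.0000e+00, -5.2756e+01, -1.2670e+00, -1.5343e+01, -5.2000e-02,
        7.0000e-03,  0.0000e+00]), 'tool_pos': array([ 0.18 , -0.598,  0.302]), 'eef_rot': array([ 0.989,  0.145, -0.   , -0.001]), 'contact_force': array([-0.124, -0.063, -0.828]), 'moment': array([-0.003,  0.013,  0.048]), 'opening': np.float64(1.0)}
scene cheese_tall 0.69 [373. 119. 415. 152.] [0.504 0.226 0.096]
scene cheese_flat 0.65 [346. 147. 386. 171.] [0.527 0.103 0.086]
scene cradle 0.72 [140. 172. 223. 244.] [ 0.329 -0.33   0.013]
scene cradle 0.7 [261. 144. 340. 246.] [ 0.53  -0.107  0.013]
scene rack 0.58 [337. 130. 441. 205.] [0.561 0.143 0.073]
scene hold_bar 0.92 [140. 181. 206. 205.] [ 0.316 -0.327  0.083]
scene hold_bar 0.58 [319. 140. 340. 208.] [ 0.599 -0.096  0.181]
side cheese_tall 0.63 [230. 277. 301. 345.] [0.479 0.267 0.104]
side cheese_flat 0.93 [267. 237. 319. 286.] [0.506 0.135 0.082]
side cradle 0.9 [297. 119. 380. 242.] [ 0.531 -0.088  0.013]
side cradle 0.62 [406. 163. 490. 210.] [ 0.317 -0.312  0.014]
side cradle 0.57 [344. 132. 381. 162.] [ 0.598 -0.444  0.033]
side rack 0.92 [189. 218. 326. 382.] [0.55  0.289 0.07 ]
side hold_bar 0.76 [295. 122. 322. 191.] [ 0.595 -0.083  0.181]
side hold_bar 0.6 [416. 171. 490. 178.] [ 0.312 -0.328  0.082]
```

View pics/scene.png

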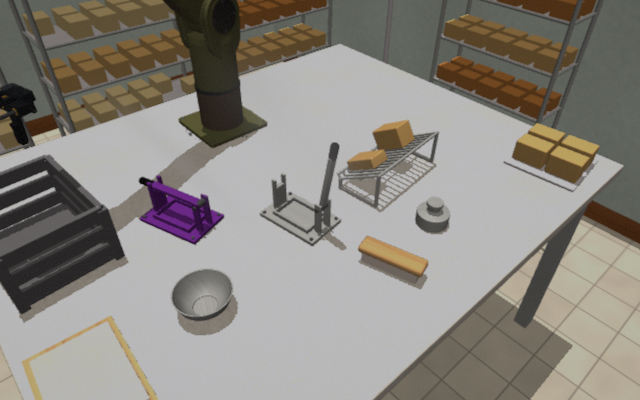

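View pics/side.png

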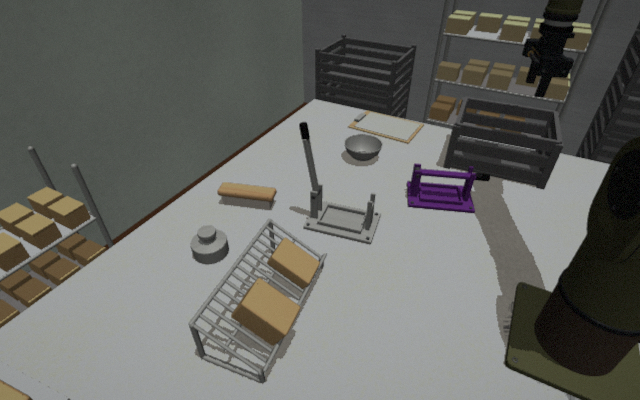

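The steel cradle sits at about (300,210) px in the scene view, with its bar up and leaning to the upper right. The purple look-alike is at (180,210). The tall cheese is the upper block on the rack at (393,135) in scene and (265,312) in side. Next I'll fit poses.

```bash
cat >> h.py <<'E'
def planes(P,n=4,tol=.0025,minn=60):
    rng=np.random.default_rng(0); out=[]
    for _ in range(n):
        if len(P)<minn: break
        best=None
        for _ in range(400):
            a,b,c=P[rng.choice(len(P),3,False)]; m=np.cross(b-a,c-a); l=np.linalg.norm(m)
            if l<1e-6: continue
            m/=l; k=abs((P-a)@m)<tol
            if best is None or k.sum()>best.sum(): best=k
        Q=P[best]; c=Q.mean(0); m=np.linalg.svd(Q-c,full_matrices=False)[2][2]; m=m*(1 if m[2]>0 else -1)
        out.append((m,c,Q)); P=P[~best]
    return out
E
python3 - <<'E'
from h import *
C=[];T=[];B=[]
for c in ("scene","side"):
    p=snapshot(c); W=world(p)
    near=(abs(W[...,0]-.53)<.13)&(abs(W[...,1]+.1)<.11)&(p["range_z"]>0)
    k=near&(W[...,2]>.006)&(W[...,2]<.016); C.append(W[k])
    print(c,"rect",cv2.minAreaRect((W[k][:,:2]*1000).astype(np.float32)))
    k=near&(W[...,2]>.10); b=W[k]; B.append(b); print("bar",len(b), b.mean(0).round(3), b[b[:,2]>b[:,2].max()-.01].mean(0).round(3),np.linalg.svd(b-b.mean(0),full_matrices=False)[2][0].round(3))
    m=finder.masks_of(p,"cheese_tall")[0]["pixels"]&(p["range_z"]>0)
    m=cv2.erode(m.astype(np.uint8),np.ones((3,3)))>0
    for n,q,Q in planes(W[m]): print(c,"cheese",n.round(3),q.round(4),len(Q), "extent",np.ptp(Q,axis=0).round(3))
    T.append(W[m])
C=np.vstack(C); print("both",cv2.minAreaRect((C[:,:2]*1000).astype(np.float32)))
T=np.vstack(T)
for n,q,Q in planes(T,3): print("both",n.round(3),q.round(4),len(Q))
E
```

```text
scene rect ((510.48529052734375, -105.76649475097656), (171.96302795410156, 113.27523040771484), 8.751972198486328)
bar 483 [ 0.6   -0.095  0.188] [ 0.61  -0.092  0.255] [-0.16  -0.028 -0.987]
scene cheese [-0.141  0.99   0.011] [0.497  0.2225 0.0909] 336 extent [0.088 0.017 0.078]
scene cheese [0.86  0.107 0.499] [0.5241 0.2526 0.1092] 186 extent [0.032 0.054 0.048]
scene cheese [-0.494 -0.075  0.866] [0.4842 0.2392 0.116 ] 74 extent [0.052 0.049 0.032]
scene cheese [ 0.05  -0.998  0.027] [0.5008 0.2209 0.0898] 50 extent [0.08  0.008 0.067]
side rect ((511.534912109375, -103.44189453125), (169.5387725830078, 113.61357879638672), 9.36388874053955)
bar 475 [ 0.595 -0.085  0.187] [ 0.608 -0.085  0.255] [-0.164 -0.026 -0.986]
side cheese [-0.499 -0.048  0.865] [0.4746 0.2539 0.1106] 1509 extent [0.078 0.063 0.046]
side cheese [-0.118  0.993  0.001] [0.4851 0.2812 0.0888] 762 extent [0.092 0.013 0.084]
both ((510.2593994140625, -104.29905700683594), (171.96302795410156, 116.24468231201172), 8.751972198486328)
both [-0.499 -0.049  0.865] [0.4755 0.2528 0.111 ] 1606
both [-0.119  0.993  0.002] [0.485  0.2812 0.089 ] 771
both [ 0.128 -0.992  0.016] [0.4975 0.2225 0.0896] 321
```

```bash
cat >> h.py <<'E'
def rows(wps,dmax=.05,amax=.17,start=None):
    """wps: list of (pos,Rotation). prints flat rows in tool axes (cm, rad)"""
    s=monitor.get_state(); p,r=start or (np.array(s["tool_pos"]),R.from_quat(s["eef_rot"])); out=[]
    for tp,tr in wps:
        tp=np.array(tp,float); n=int(np.ceil(max(np.linalg.norm(tp-p)/dmax,(r.inv()*tr).magnitude()/amax,1)-1e-6))
        for i in range(n):
            f=1/(n-i); d=np.round(r.inv().apply((tp-p)*f)*100,2); w=np.round((r.inv()*tr).as_rotvec()*f,3)
            out.append(np.r_[d,w]); p=p+r.apply(d/100); r=r*R.from_rotvec(w)
    for i in range(0,len(out),8): print("CALL",[float(x) for o in out[i:i+8] for x in o])
    return p,r
def frame(x,z):  # tool rotation: tool z=-z, tool x along x
    z=-np.array(z,float)/np.linalg.norm(z); x=np.array(x,float); x-=z*(x@z); x/=np.linalg.norm(x)
    return R.from_matrix(np.c_[x,np.cross(z,x),z])
def down(yaw): return frame([np.cos(yaw),np.sin(yaw),0],[0,0,1])
E
python3 - <<'E'
from h import *
print(np.round(snapshot("wrist")["hand_eye"],3))
rows([([.33,-.42,.40],down(.157)),([.46,-.13,.42],down(.157))])
E
```

```text
[[ 0.    -0.958 -0.287  0.073]
 [ 1.     0.     0.    -0.   ]
 [-0.    -0.287  0.958 -0.082]
 [ 0.     0.     0.     1.   ]]
CALL [3.25, -2.13, -1.62, 0.0, -0.0, 0.022, 3.21, -2.2, -1.62, 0.0, -0.0, 0.023, 3.15, -2.28, -1.62, 0.0, -0.0, 0.022, 3.1, -2.34, -1.62, 0.0, -0.0, 0.023, 3.05, -2.41, -1.62, 0.0, -0.0, 0.022, 3.0, -2.49, -1.62, 0.0, -0.0, 0.023, 2.48, -3.8, -0.29, 0.0, -0.0, -0.0, 2.48, -3.8, -0.29, 0.0, -0.0, -0.0]
CALL [2.48, -3.8, -0.28, 0.0, -0.0, -0.0, 2.48, -3.8, -0.29, 0.0, -0.0, -0.0, 2.48, -3.8, -0.28, 0.0, -0.0, -0.0, 2.48, -3.81, -0.29, 0.0, -0.0, -0.0, 2.49, -3.8, -0.28, 0.0, -0.0, -0.0]
```

Emit:
carry_out(motion=[3.25,-2.1,-1.6,0,0,0.022,3.2,-2.2,-1.6,0,0,0.022,3.15,-2.3,-1.6,0,0,0.022,3.1,-2.35,-1.6,0,0,0.022,3.05,-2.4,-1.6,0,0,0.022,3.0,-2.5,-1.6,0,0,0.022,2.5,-3.8,-0.3,0,0,0,2.5,-3.8,-0.3,0,0,0], hand=8.8)

```text
clock: 1.85
tool_pos: [0.3677, -0.3355, 0.4051]
eef_rot: [0.997, 0.08, 0.0, 0.0]
contact_force: [0.1, -0.2, -0.0]
opening: 0.998
```

Emit:
carry_out(motion=[2.5,-3.8,-0.3,0,0,0,2.5,-3.8,-0.3,0,0,0,2.5,-3.8,-0.3,0,0,0,2.5,-3.8,-0.3,0,0,0,2.5,-3.8,-0.3,0,0,0,0,0,0,0,0,0,0,0,0,0,0,0])

```text
clock: 2.72
tool_pos: [0.4598, -0.13, 0.4196]
eef_rot: [0.997, 0.08, -0.0, 0.0]
contact_force: [0.4, -0.4, 0.3]
opening: 0.999
```

Run:
```python
from h import *
s=monitor.get_state(); p=snapshot("wrist"); save(p,"w1.png"); W=world(p,s); print(s["tool_pos"],s["clock"],down(.157).as_quat()@s["eef_rot"])
near=(abs(W[...,0]-.53)<.13)&(abs(W[...,1]+.1)<.11)&(p["range_z"]>0)
for a,b in ((.006,.014),(.016,.025)):
    k=near&(W[...,2]>a)&(W[...,2]<b); print(a,k.sum(),cv2.minAreaRect((W[k][:,:2]*1000).astype(np.float32)), np.median(W[k][:,2]))
k=near&(W[...,2]>.07); 
print("table",np.median(W[(abs(W[...,2])<.008)][:,2]))
for lo,hi in ((.07,.1),(.1,.15),(.15,.2),(.2,.24),(.24,.3)):
    q=W[near&(W[...,2]>lo)&(W[...,2]<hi)]; print(lo,len(q),q.mean(0).round(4),q.min(0).round(3),q.max(0).round(3))
np.savez("w1.npz",W=W,f=p["frame"])
```

```text
[ 0.45977227 -0.13004694  0.41964686] 2.725 0.9999992472156178
0.006 8666 ((510.5911865234375, -105.078369140625), (169.3969268798828, 110.02400207519531), 9.230369567871094) 0.009586297798359372
0.016 1175 ((510.18560791015625, -105.08395385742188), (122.28890991210938, 76.07694244384766), 9.037823677062988) 0.019525623294083194
table -0.0004987168162474132
0.07 825 [ 0.5251 -0.1028  0.0838] [ 0.437 -0.135  0.07 ] [ 0.591 -0.071  0.099]
0.1 374 [ 0.5825 -0.0937  0.1265] [ 0.577 -0.103  0.1  ] [ 0.592 -0.083  0.15 ]
0.15 590 [ 0.5908 -0.0924  0.177 ] [ 0.585 -0.102  0.15 ] [ 0.598 -0.081  0.2  ]
0.2 102 [ 0.5949 -0.0915  0.2033] [ 0.593 -0.101  0.2  ] [ 0.598 -0.082  0.207]<stdin>:9: RuntimeWarning: Mean of empty slice.
  ret = um.true_divide(
Traceback (most recent call last):
ValueError: zero-size array to reduction operation minimum which has no identity
```

View pics/w1.png

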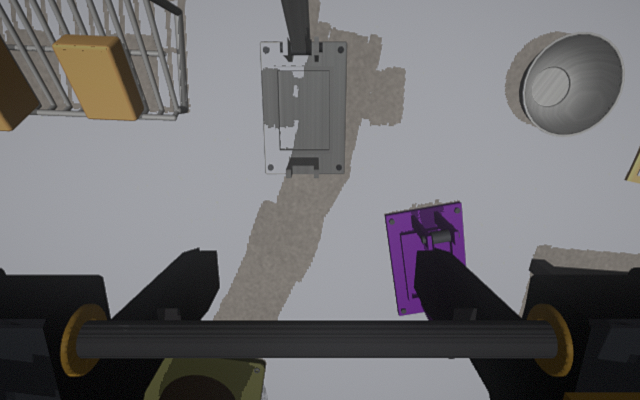

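The wrist view shows the steel cradle at (305,108) px, with its bar leaning away at the top. The flat cheese is at (97,78), with the tall one cut off to its left. Cradle centre is (0.5105,-0.105) and yaw is 0.160. Next is the pregrasp over the tall cheese.

Run:
```python
from h import *
n=np.array([-.5*np.cos(.115),-.5*np.sin(.115),.866]); c=np.array([.4755,.2525,.111])
rows([(c+n*.19,frame([np.cos(.115),np.sin(.115),0],n))],dmax=.055)
```

```text
CALL [-0.24, -4.75, 1.8, -0.001, 0.066, 0.005, -0.38, -4.75, 1.77, -0.001, 0.065, 0.005, -0.51, -4.75, 1.74, -0.001, 0.066, 0.005, -0.65, -4.75, 1.7, -0.002, 0.065, 0.005, -0.79, -4.75, 1.64, -0.001, 0.066, 0.005, -0.91, -4.75, 1.58, -0.002, 0.065, 0.006, -1.04, -4.74, 1.5, -0.001, 0.066, 0.005, -1.17, -4.74, 1.43, -0.002, 0.065, 0.006]
```

Emit:
carry_out(motion=[-0.25,-4.75,1.8,0,0.066,0.005,-0.4,-4.75,1.75,0,0.066,0.005,-0.5,-4.75,1.75,0,0.066,0.005,-0.65,-4.75,1.7,0,0.066,0.005,-0.8,-4.75,1.65,0,0.066,0.005,-0.9,-4.75,1.6,0,0.066,0.005,-1.05,-4.75,1.5,0,0.066,0.005,-1.15,-4.75,1.45,0,0.066,0.005])

```text
clock: 3.78
tool_pos: [0.4045, 0.1965, 0.3171]
eef_rot: [0.976, 0.055, 0.211, -0.003]
contact_force: [1.4, -0.3, -0.6]
opening: 0.997
```

Emit:
carry_out(motion=[0,0,0,0,0,0,0,0,0,0,0,0])

```text
clock: 4.03
tool_pos: [0.4042, 0.1964, 0.317]
eef_rot: [0.976, 0.056, 0.21, -0.003]
contact_force: [0.9, -0.6, -0.5]
opening: 0.997
```

Run:
```python
from h import *
s=monitor.get_state(); p=snapshot("wrist"); save(p,"w2.png"); W=world(p,s); print(s["tool_pos"],s["clock"])
for m in finder.masks_of(p,"cheese_tall")[:2]+finder.masks_of(p,"cheese_flat")[:2]:
    k=cv2.erode((m["pixels"]&(p["range_z"]>0)).astype(np.uint8),np.ones((3,3)))>0
    print(round(m["p"],2),m["extent"],k.sum())
    for n,q,Q in planes(W[k],2)[:2]:
        x=np.array([np.cos(.115),np.sin(.115),0]);x-=n*(x@n);x/=np.linalg.norm(x);y=np.cross(n,x)
        ab=np.c_[Q@x,Q@y]; r=cv2.minAreaRect((ab*1000).astype(np.float32)); c=np.array(r[0])/1000
        print(n.round(3),len(Q),np.round(r[1],1),round(r[2],2),"centre",(x*c[0]+y*c[1]+n*(q@n)).round(4))
```

```text
[0.4041949  0.19635346 0.31703116] 4.025
0.63 [224.1, 141.6, 298.6, 249.0] 6829
[-0.494 -0.065  0.867] 5935 [87.9 58.5] 0.51 centre [0.4739 0.2485 0.11  ]
[0.859 0.094 0.504] 785 [49.6 57. ] 0.22 centre [0.5254 0.254  0.1078]
0.58 [366.2, 138.9, 439.1, 230.3] 5455
[-0.496 -0.053  0.866] 4950 [87.6 58.2] 0.04 centre [0.5043 0.1238 0.0841]
[0.854 0.114 0.507] 281 [56.2 18.8] 89.66 centre [0.5476 0.1299 0.0954]
```

View pics/w2.png

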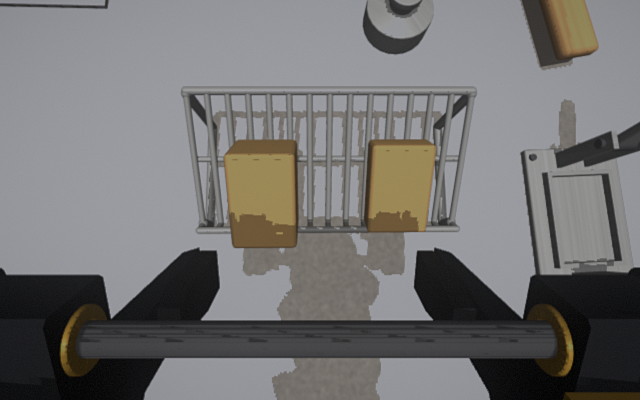

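The tall cheese is at (262,195) px on the left, clear of the flat one at (402,185). Both fit the 30° plane, and the tall one's top centre is about (0.474,0.2495,0.110). Now the descent.

Run:
```python
from h import *
n=np.array([-.5*np.cos(.12),-.5*np.sin(.12),.866]); c=np.array([.474,.2495,.110]); F=frame([np.cos(.12),np.sin(.12),0],n)
rows([(c+n*.10,F),(c+n*.06,F),(c+n*.02,F)],dmax=.025,amax=.08)
```

```text
CALL [-0.45, -0.8, 1.99, 0.003, 0.017, -0.001, -0.48, -0.8, 1.98, 0.003, 0.017, -0.001, -0.51, -0.79, 1.98, 0.004, 0.016, -0.0, -0.55, -0.79, 1.97, 0.003, 0.017, -0.001, -0.58, -0.78, 1.97, 0.004, 0.016, -0.0, -0.61, -0.77, 1.96, 0.003, 0.017, -0.001, 0.0, 0.0, 2.0, 0.0, -0.0, 0.0, 0.0, 0.0, 2.0, 0.0, -0.0, 0.0]
CALL [0.0, -0.0, 2.0, 0.0, -0.0, 0.0, 0.0, -0.0, 2.0, 0.0, -0.0, 0.0]
```

Emit:
carry_out(motion=[-0.45,-0.8,2,0.003,0.017,0,-0.5,-0.8,2,0.003,0.017,0,-0.5,-0.8,2,0.004,0.016,0,-0.55,-0.8,2,0.003,0.017,0,-0.6,-0.8,2,0.004,0.016,0,-0.6,-0.75,1.9,0.003,0.017,0,0,0,0,0,0,0,0,0,0,0,0,0])

```text
clock: 5.18
tool_pos: [0.4462, 0.2757, 0.2633]
eef_rot: [0.975, 0.054, 0.213, 0.01]
contact_force: [0.7, -0.2, 0.8]
opening: 0.996
```

Run:
```python
from h import *
n=np.array([-.5*np.cos(.12),-.5*np.sin(.12),.866]); c=np.array([.474,.2495,.110]); F=frame([np.cos(.12),np.sin(.12),0],n)
s=monitor.get_state(); p=snapshot("wrist"); save(p,"w3.png"); W=world(p,s)
for m in finder.masks_of(p,"cheese_tall")[:2]:
    k=cv2.erode((m["pixels"]&(p["range_z"]>0)).astype(np.uint8),np.ones((3,3)))>0
    print(round(m["p"],2),m["extent"],k.sum())
    for nn,q,Q in planes(W[k],1):
        L=F.inv().apply(Q-s["tool_pos"]); print(nn.round(3),cv2.minAreaRect((L[:,:2]*1000).astype(np.float32)),L[:,2].mean())
print(s["tool_pos"],F.inv().apply(c+n*.10-s["tool_pos"]))
rows([(c+n*.02,F)],dmax=.02,amax=.08)
```

```text
0.84 [303.0, 180.6, 392.7, 315.8] 10342
[-0.493 -0.054  0.869] ((-55.62440490722656, 29.087100982666016), (88.8594970703125, 58.82843017578125), 0.27304530143737793) 0.14500064223617037
[0.44621958 0.27565231 0.26330833] [-0.05548178  0.02928989  0.04499535]
CALL [-0.54, 0.29, 1.64, 0.006, 0.012, 0.0, -0.56, 0.3, 1.63, 0.006, 0.012, 0.0, -0.58, 0.31, 1.62, 0.006, 0.012, 0.0, -0.6, 0.32, 1.62, 0.006, 0.012, 0.001, -0.62, 0.33, 1.6, 0.006, 0.012, 0.0, -0.65, 0.34, 1.6, 0.005, 0.012, 0.001, -0.66, 0.34, 1.59, 0.006, 0.012, 0.0, -0.68, 0.35, 1.57, 0.005, 0.012, 0.001]
```

Run:
```python
from h import *
s=monitor.get_state(); print(s["q"].round(3) if hasattr(s["q"],"round") else s["q"],R.from_quat(s["eef_rot"]).as_matrix().round(3))
```

```text
[-1.078  0.62   0.462  2.205  0.461  0.043 -2.654] [[ 0.903  0.101  0.417]
 [ 0.11  -0.994  0.004]
 [ 0.415  0.042 -0.909]]
```

Emit:
carry_out(motion=[-0.5,0.3,1,0,0,0])

```text
clock: 5.4
tool_pos: [0.4487, 0.2755, 0.2577]
eef_rot: [0.976, 0.054, 0.21, 0.012]
contact_force: [0.0, -0.6, 0.4]
opening: 0.997
```

Emit:
carry_out(motion=[0,0,0,0,0,0])

```text
clock: 5.52
tool_pos: [0.4489, 0.2756, 0.2572]
eef_rot: [0.976, 0.054, 0.21, 0.012]
contact_force: [-0.2, 0.4, -0.5]
opening: 0.999
```

Run:
```python
from h import *
s=monitor.get_state(); print(s["tool_pos"],s["q"],R.from_quat(s["eef_rot"]).as_matrix().round(3))
```

```text
[0.44891304 0.27556405 0.25716418] [-1.0649398   0.63355966  0.45064797  2.19827727  0.46125336  0.04327874
 -2.65408202] [[ 0.906  0.1    0.41 ]
 [ 0.11  -0.994 -0.001]
 [ 0.408  0.046 -0.912]]
```

The wrist is at its limits: q6 = 0.043 and q7 = -2.654. I'll identify the kinematics so I can plan a feasible wrist configuration.

```bash
cat > kin.py <<'E'
from h import *
import itertools
def rots(q,sg):
    return [R.from_euler("zyzyzyz"[i],sg[i]*q[i]) for i in range(7)]
E
python3 - <<'E'
from kin import *
s=monitor.get_state()
D=[(np.array([1.313,.69,-.195,1.566,.157,.903,-.215]),np.array([.18,-.598,.302]),R.from_quat([.989,.145,0,-.001])),(np.array(s["q"]),np.array(s["tool_pos"]),R.from_quat(s["eef_rot"]))]
res=[]
for sg in itertools.product([1,-1],repeat=7):
    for off in (0,np.pi/2,np.pi,-np.pi/2):
      for off1 in (0,np.pi/2,np.pi,-np.pi/2):
        e=0
        for q,p,r in D:
            M=R.from_euler("z",off1)
            for x in rots(q,sg): M=M*x
            e+=((M*R.from_euler("z",off)).inv()*r).magnitude()
        res.append((e,sg,off1,off))
res.sort(key=lambda t:t[0])
for e,sg,o1,o in res[:4]:
    A=[];b=[]
    for q,p,r in D:
        M=R.from_euler("z",o1); c=[]
        for i,x in enumerate(rots(q,sg)):
            if i in(0,2,4,6): c.append(M.apply([0,0,1]))
            M=M*x
            if i in (1,3,5): c.append(M.apply([1,0,0]))
        A.append(np.array(c).T); b.append(p)
    A=np.vstack(A); b=np.hstack(b); A4=A[:,[0,2,4,6]]; x,rs,_,_=np.linalg.lstsq(A4,b,rcond=None)
    print(round(e,4),sg,o1,o,x.round(3),np.abs(A4@x-b).max().round(4))
E
```

```text
0.0008 (-1, -1, -1, -1, -1, -1, -1) 3.141592653589793 -1.5707963267948966 [0.461 0.54  0.352 0.354] 0.0416
0.0008 (-1, 1, -1, 1, -1, 1, -1) 0 1.5707963267948966 [0.461 0.54  0.352 0.354] 0.0416
0.3267 (1, -1, -1, -1, -1, -1, 1) -1.5707963267948966 3.141592653589793 [ 0.281  0.403 -0.458  0.699] 0.66
0.3267 (1, 1, -1, 1, -1, 1, 1) 1.5707963267948966 0 [ 0.281  0.403 -0.458  0.699] 0.66
```

Emit:
carry_out(motion=[0,0,-2,0,-0.1,0,0,0,-2,0,-0.1,0,0,0,-2,0,-0.1,0,0,0,-1,0,-0.1,0,0,0,0,0,0,-0.17,0,0,0,0,0,-0.17,0,0,0,0,0,-0.17,0,0,0,0,0,-0.17])

```text
clock: 6.52
tool_pos: [0.4285, 0.2764, 0.3239]
eef_rot: [0.923, 0.383, 0.003, 0.025]
contact_force: [0.3, -0.8, -0.5]
opening: 0.998
```

```bash
cat > rec.py <<'E'
from h import *; import json
s=monitor.get_state(); open("log.jsonl","a").write(json.dumps({k:list(map(float,s[k])) for k in("q","tool_pos","eef_rot")})+"\n"); print(np.round(s["q"],3),np.round(s["tool_pos"],4))
E
python3 rec.py
```

```text
[-0.453  0.527 -0.368  1.874  0.322  0.81  -1.789] [0.4285 0.2764 0.3239]
```

Emit:
carry_out(motion=[0,0,0,0,0,-0.17,0,0,0,0,0,-0.17,0,0,0,0,0,-0.17,0,0,0,0,0,-0.17,0,0,0,0,0,-0.17,0,0,0,0,0,-0.17,0,0,0,0,0,-0.17,0,0,0,0,0,-0.17])

```text
clock: 7.52
tool_pos: [0.4286, 0.2763, 0.3238]
eef_rot: [0.477, 0.878, -0.014, 0.022]
contact_force: [-1.1, 0.7, -1.0]
opening: 0.998
```

```bash
python3 rec.py
```

```text
[-0.222  0.597 -0.756  1.863  0.568  0.924 -0.685] [0.4286 0.2763 0.3238]
```

Emit:
carry_out(motion=[0,0,0,0,0,-0.17,0,0,0,0,0,-0.17,0,0,0,0,0,-0.17,0,0,0,0,0,-0.17,0,0,0,0,0,-0.17,0,0,0,0,0,-0.17,0,0,0,0,0,-0.08])

```text
clock: 8.4
tool_pos: [0.4287, 0.2763, 0.3236]
eef_rot: [-0.051, 0.998, -0.023, 0.011]
contact_force: [0.6, -0.4, -0.4]
opening: 1.0
```

```bash
python3 rec.py
python3 - <<'E'
from kin import *
import json
D=[json.loads(l) for l in open("log.jsonl")]+[dict(q=[1.313,.69,-.195,1.566,.157,.903,-.215],tool_pos=[.18,-.598,.302]),dict(q=[-1.0649398,.63355966,.45064797,2.19827727,.46125336,.04327874,-2.65408202],tool_pos=[0.44891304,0.27556405,0.25716418])]
A=[];b=[]
sg=(-1,1,-1,1,-1,1,-1)
for d in D:
    q=d["q"];M=R.identity();c=[]
    for i,x in enumerate(rots(q,sg)):
        if i in(0,2,4,6): c.append(M.apply([0,0,1]))
        M=M*x
        if i in (0,2,4,6): c.append(M.apply([1,0,0]))
        if i in (3,): c.append(M.apply([1,0,0]))
    A.append(np.array(c).T); b.append(d["tool_pos"])
A=np.vstack(A);b=np.hstack(b)
names="z1 x1 z3 x3 x4 z5 x5 z7 x7".split()
x,_,rk,_=np.linalg.lstsq(A,b,rcond=None); print(rk,dict(zip(names,x.round(4))),np.abs(A@x-b).max())
E
```

```text
[-0.076  0.695 -1.053  1.856  0.745  1.065  0.227] [0.4287 0.2763 0.3236]
9 {'z1': np.float64(0.4639), 'x1': np.float64(0.0514), 'z3': np.float64(0.4969), 'x3': np.float64(-0.0412), 'x4': np.float64(-0.0411), 'z5': np.float64(0.3423), 'x5': np.float64(0.0326), 'z7': np.float64(0.3578), 'x7': np.float64(-0.0169)} 0.03003896099414316
```

Run:
```python
from kin import *
import json
D=[json.loads(l) for l in open("log.jsonl")]+[dict(q=[1.313,.69,-.195,1.566,.157,.903,-.215],tool_pos=[.18,-.598,.302]),dict(q=[-1.0649398,.63355966,.45064797,2.19827727,.46125336,.04327874,-2.65408202],tool_pos=[0.44891304,0.27556405,0.25716418])]
A=[];b=[];N=[]
sg=(-1,1,-1,1,-1,1,-1)
for d in D:
    M=R.identity();c=[];N=[]
    for i,x in enumerate(rots(d["q"],sg)):
        M=M*x; E=M.as_matrix()
        c+= [E[:,0],E[:,1]]+([E[:,2]] if i in(0,2,4,6) else []); N+=[f"x{i+1}",f"y{i+1}"]+([f"z{i+1}"] if i in(0,2,4,6) else [])
    A.append(np.array(c).T); b.append(d["tool_pos"])
A=np.vstack(A);b=np.hstack(b)
# sparse: greedy
cols=[i for i,n in enumerate(N) if n[0]=="z"]
for _ in range(5):
    best=min(((np.linalg.norm(A[:,cols+[j]]@np.linalg.lstsq(A[:,cols+[j]],b,rcond=None)[0]-b),j) for j in range(len(N)) if j not in cols))
    cols.append(best[1]); x=np.linalg.lstsq(A[:,cols],b,rcond=None)[0]; print(best[0].round(4),{N[k]:v for k,v in zip(cols,x.round(4))})
n=np.array([-.5*np.cos(.12),-.5*np.sin(.12),.866]); c=np.array([.474,.2495,.110]); F=frame([-np.cos(.12),-np.sin(.12),0],n)
rows([(c+n*.17,F)],dmax=.03,amax=.08)
```

```text
0.0169 {'z1': np.float64(0.3728), 'z3': np.float64(0.562), 'z5': np.float64(0.3362), 'z7': np.float64(0.2906), 'y3': np.float64(-0.0395)}
0.0002 {'z1': np.float64(0.3472), 'z3': np.float64(0.5636), 'z5': np.float64(0.3448), 'z7': np.float64(0.2624), 'y3': np.float64(-0.0272), 'y2': np.float64(-0.0187)}
0.0002 {'z1': np.float64(0.3473), 'z3': np.float64(0.5637), 'z5': np.float64(0.3449), 'z7': np.float64(0.2625), 'y3': np.float64(-0.0272), 'y2': np.float64(-0.0187), 'x6': np.float64(0.0002)}
0.0001 {'z1': np.float64(0.3471), 'z3': np.float64(0.5636), 'z5': np.float64(0.3447), 'z7': np.float64(0.2622), 'y3': np.float64(-0.0271), 'y2': np.float64(-0.0187), 'x6': np.float64(0.0003), 'x3': np.float64(0.0003)}
0.0001 {'z1': np.float64(0.347), 'z3': np.float64(0.5637), 'z5': np.float64(0.3445), 'z7': np.float64(0.2623), 'y3': np.float64(-0.0271), 'y2': np.float64(-0.0187), 'x6': np.float64(0.0003), 'x3': np.float64(0.0004), 'x7': np.float64(-0.0001)}
CALL [0.63, -0.42, 0.96, -0.007, -0.072, -0.001, 0.7, -0.43, 0.91, -0.007, -0.072, -0.001, 0.76, -0.43, 0.85, -0.007, -0.072, -0.001, 0.82, -0.44, 0.79, -0.007, -0.072, -0.001, 0.87, -0.45, 0.73, -0.008, -0.072, -0.0, 0.92, -0.45, 0.66, -0.007, -0.072, -0.001, 0.97, -0.45, 0.58, -0.008, -0.072, 0.0]
```

FK now fits to 0.2 mm. Next I'll enumerate IK solutions for the grasp and place poses.

```bash
cat >> kin.py <<'E'
from scipy.optimize import least_squares
SG=(-1,1,-1,1,-1,1,-1); OFF=R.from_euler("z",np.pi/2)
LO=np.array([-3.01,-.46,-1.47,.13,-1,.04,-2.66]);HI=np.array([3.01,2.08,1.51,2.56,4.14,2.09,2.66])
def fk(q):
    r=rots(q,SG); M1=r[0];M2=M1*r[1];M3=M2*r[2];M5=M3*r[3]*r[4];M7=M5*r[5]*r[6]
    p=np.array([0,0,.3472])+M2.apply([0,-.0187,0])+M3.apply([0,-.0272,.5636])+M5.apply([0,0,.3448])+M7.apply([0,0,.2624])
    return p,M7*OFF
def ik(p,r,q0,w=.002):
    f=lambda q:(lambda P,Q:np.r_[(P-p)*5,(Q.inv()*r).as_rotvec(),w*(q-q0)])(*fk(q))
    s=least_squares(f,np.clip(q0,LO+.01,HI-.01),bounds=(LO,HI)); P,Q=fk(s.x)
    return s.x,np.linalg.norm(P-p),(Q.inv()*r).magnitude()
E
python3 - <<'E'
from kin import *
s=monitor.get_state(); print(np.linalg.norm(fk(s["q"])[0]-s["tool_pos"]))
n=np.array([-.5*np.cos(.12),-.5*np.sin(.12),.866]); c=np.array([.474,.2495,.110]); rng=np.random.default_rng(0)
F=[frame([k*np.cos(.12),k*np.sin(.12),0],n) for k in(1,-1)]
G=[down(.16),down(.16+np.pi)]
for name,p,rr in(("grasp",c+n*.02,F),("place",np.array([.5105,-.105,.09]),G)):
  for k in (0,1):
    S=[]
    for _ in range(40):
        q,e,a=ik(p,rr[k],rng.uniform(LO,HI))
        if e<.002 and a<.01: S.append(q)
    mar=[np.min(np.r_[q-LO,HI-q]) for q in S]; o=np.argsort(mar)[::-1]
    print(name,k,len(S))
    for i in o[:6]: print("  ",S[i].round(2),round(mar[i],2))
E
```

```text
6.691043799799468e-05
grasp 0 15
   [-0.23  1.03 -0.85  2.32  2.06  1.09  2.18] 0.24
   [-0.31  0.98 -0.69  2.33  2.12  0.97  2.09] 0.23
   [-0.43  0.93 -0.49  2.33  2.22  0.84  1.94] 0.23
   [-0.43  0.93 -0.48  2.33  2.23  0.84  1.94] 0.23
   [-0.46  0.92 -0.44  2.34  2.25  0.81  1.9 ] 0.22
   [-0.47  0.92 -0.42  2.34  2.27  0.8   1.89] 0.22
grasp 1 24
   [-0.1   1.17 -1.14  2.32  1.97  1.34 -0.8 ] 0.24
   [-0.13  1.12 -1.04  2.32  2.    1.25 -0.85] 0.24
   [-0.21  1.04 -0.88  2.32  2.05  1.11 -0.94] 0.24
   [-0.24  1.02 -0.82  2.32  2.06  1.07 -0.97] 0.24
   [-0.26  1.01 -0.77  2.33  2.08  1.03 -1.  ] 0.23
   [-0.31  0.98 -0.69  2.33  2.12  0.97 -1.06] 0.23
place 0 17
   [ 0.51  1.01 -0.68  1.99  1.18  0.62 -2.41] 0.25
   [ 0.55  1.03 -0.76  1.99  1.22  0.68 -2.45] 0.21
   [-0.    0.93  0.2   2.02 -0.7   0.25 -0.61] 0.21
   [ 0.21  0.92 -0.15  2.01  0.51  0.25 -1.8 ] 0.21
   [ 0.01  0.93  0.18  2.02 -0.65  0.24 -0.66] 0.2
   [ 0.57  1.04 -0.79  1.99  1.24  0.71 -2.46] 0.2
place 1 27
   [ 0.54  1.02 -0.73  1.99  1.21  0.65  0.71] 0.57
   [ 0.53  1.02 -0.72  1.99  1.2   0.65  0.71] 0.57
   [ 0.63  1.1  -0.92  1.99  1.29  0.83  0.64] 0.55
   [ 0.44  0.97 -0.55  2.    1.09  0.51  0.8 ] 0.47
   [ 0.44  0.97 -0.55  2.    1.09  0.51  0.8 ] 0.47
   [ 0.41  0.96 -0.5   2.    1.06  0.47  0.83] 0.43
```

The flipped grasp is continuous with the current configuration, and so is the place pose. Going to the pregrasp.

Emit:
carry_out(motion=[0.6,-0.4,0.95,-0.007,-0.072,0,0.7,-0.4,0.9,-0.007,-0.072,0,0.75,-0.45,0.85,-0.007,-0.072,0,0.8,-0.45,0.8,-0.007,-0.072,0,0.85,-0.45,0.75,-0.007,-0.072,0,0.9,-0.45,0.65,-0.007,-0.072,0,1,-0.45,0.6,-0.007,-0.072,0,0,0,0,0,0,0])

```text
clock: 9.4
tool_pos: [0.3889, 0.2397, 0.2564]
eef_rot: [-0.056, 0.965, 0.013, 0.257]
contact_force: [-0.1, -0.8, -0.3]
opening: 0.998
```

```bash
python3 rec.py
python3 - <<'E'
from h import *
n=np.array([-.5*np.cos(.12),-.5*np.sin(.12),.866]); c=np.array([.474,.2495,.110]); F=frame([-np.cos(.12),-np.sin(.12),0],n)
s=monitor.get_state(); p=snapshot("wrist"); save(p,"w4.png"); W=world(p,s); print("ori err",(R.from_quat(s["eef_rot"]).inv()*F).as_rotvec().round(3))
for m in finder.masks_of(p,"cheese_tall")[:2]:
    k=cv2.erode((m["pixels"]&(p["range_z"]>0)).astype(np.uint8),np.ones((3,3)))>0
    print(round(m["p"],2),m["extent"],k.sum())
    for nn,q,Q in planes(W[k],1):
        L=F.inv().apply(Q-s["tool_pos"]); a=cv2.minAreaRect((L[:,:2]*1000).astype(np.float32)); print(nn.round(3),a,L[:,2].mean(),"world c",(s["tool_pos"]+F.apply(np.r_[np.array(a[0])/1000,L[:,2].mean()])).round(4))
rows([(c+n*.08,F),(c+n*.02,F)],dmax=.03,amax=.08)
E
```

```text
[-0.346  0.642 -0.806  2.435  1.774  0.849 -0.95 ] [0.3889 0.2397 0.2564]
ori err [-0.005 -0.002 -0.003]
0.74 [274.2, 131.5, 358.7, 260.3] 9295
[-0.5   -0.06   0.864] ((1.388458251953125, -0.479156494140625), (88.98534393310547, 58.34192657470703), 0.20875000953674316) 0.16936583803783023 world c [0.4718 0.2492 0.1091]
CALL [0.03, -0.03, 2.99, -0.001, 0.0, -0.002, 0.03, -0.04, 2.99, -0.002, 0.0, -0.003, 0.04, -0.04, 3.0, -0.001, 0.0, -0.002, -0.0, 0.0, 3.0, -0.0, 0.0, -0.0, -0.0, 0.0, 3.0, -0.0, 0.0, -0.0]
```

Emit:
carry_out(motion=[0.05,-0.04,3,-0.001,0,-0.002,0.05,-0.04,3,-0.001,0,-0.002,0.05,-0.04,3,-0.001,0,-0.002,0,0,2,0,0,0,0,0,2,0,0,0,0,0,2,0,0,0,0,0,0,0,0,0])

```text
clock: 10.38
tool_pos: [0.465, 0.2473, 0.1262]
eef_rot: [-0.056, 0.964, 0.014, 0.259]
contact_force: [-0.1, -0.0, 0.2]
opening: 1.002
```

```bash
python3 rec.py
python3 - <<'E'
from h import *
n=np.array([-.5*np.cos(.12),-.5*np.sin(.12),.866]); c=np.array([.474,.2495,.110]); F=frame([-np.cos(.12),-np.sin(.12),0],n)
s=monitor.get_state(); print("ori err",(R.from_quat(s["eef_rot"]).inv()*F).as_rotvec().round(3), (F.inv().apply(c+n*.02-s["tool_pos"])*1000).round(1))
E
```

```text
[-0.289  0.993 -0.723  2.325  2.104  0.998 -1.036] [0.465  0.2473 0.1262]
ori err [-0.003  0.001 -0.004] [ 0.1  1.1 -1.3]
```

Emit:
carry_out(motion=[0,0.05,0,0,0,0,0,0.05,0,0,0,0,0,0,0,0,0,0,0,0,0,0,0,0,0,0,0,0,0,0,0,0,0,0,0,0], hand=5, grip_force=25)

```text
clock: 11.12
tool_pos: [0.4635, 0.2486, 0.1274]
eef_rot: [-0.057, 0.964, 0.015, 0.259]
contact_force: [-1.6, -1.4, 6.1]
opening: 0.676
```

Emit:
carry_out(motion=[0,0,-0.7,0,0,0,0,0,-0.8,0,0,0,0,0,-1,0,0,0,0,0,-1.5,0,0,0,0,0,-1.5,0,0,0,0,0,0,0,0,0])

```text
clock: 11.88
tool_pos: [0.4355, 0.246, 0.1757]
eef_rot: [-0.058, 0.964, 0.016, 0.259]
contact_force: [0.2, -0.1, -3.9]
opening: 0.678
```

Run:
```python
from kin import *
s=monitor.get_state(); print(s["q"].round(2))
c=np.array([.5105,-.105]); G=down(.16+np.pi); w=[([.43,.22,.33],None),([.45,.05,.33],G),([c[0],c[1],.22],G),([c[0],c[1],.125],G)]
r0=R.from_quat(s["eef_rot"]); w[0]=(w[0][0],r0*R.from_rotvec((r0.inv()*G).as_rotvec()*.5))
q=np.array(s["q"])
for p,r in w: q,e,a=ik(np.array(p),r,q,.02); print(q.round(2),round(e,4),round(a,4))
rows(w,dmax=.04,amax=.07)
p=snapshot("side"); save(p,"s2.png")
```

```text
[-0.31  0.87 -0.76  2.39  2.01  0.96 -1.04]
[ 0.16  0.71 -1.34  2.1   1.13  1.04 -0.07] 0.0001 0.0012
[ 0.59  0.82 -1.47  2.    0.89  1.21  0.49] 0.0001 0.0004
[ 0.79  1.03 -1.32  1.93  1.12  1.18  0.75] 0.0 0.0001
[ 0.75  1.18 -1.22  1.98  1.31  1.12  0.63] 0.0 0.0002
CALL [-1.75, -0.63, -3.44, -0.001, 0.066, -0.005, -1.52, -0.63, -3.55, -0.001, 0.066, -0.005, -1.27, -0.63, -3.65, -0.001, 0.065, -0.005, -1.04, -0.64, -3.72, -0.002, 0.066, -0.004, 0.08, -3.42, -0.01, -0.001, 0.053, -0.004, 0.09, -3.42, -0.01, -0.001, 0.052, -0.004, 0.11, -3.42, -0.01, -0.001, 0.053, -0.004, 0.12, -3.43, -0.01, -0.001, 0.052, -0.004]
CALL [0.13, -3.42, -0.01, -0.001, 0.053, -0.004, -0.7, -3.25, 2.2, 0.0, -0.0, 0.0, -0.7, -3.25, 2.2, 0.0, -0.0, 0.0, -0.7, -3.26, 2.2, 0.0, -0.0, 0.0, -0.7, -3.25, 2.2, 0.0, -0.0, 0.0, -0.7, -3.26, 2.19, 0.0, -0.0, 0.0, -0.0, -0.0, 3.17, 0.0, -0.0, 0.0, -0.0, -0.0, 3.17, 0.0, -0.0, 0.0]
CALL [-0.0, -0.0, 3.16, 0.0, -0.0, 0.0]
```

View pics/s2.png

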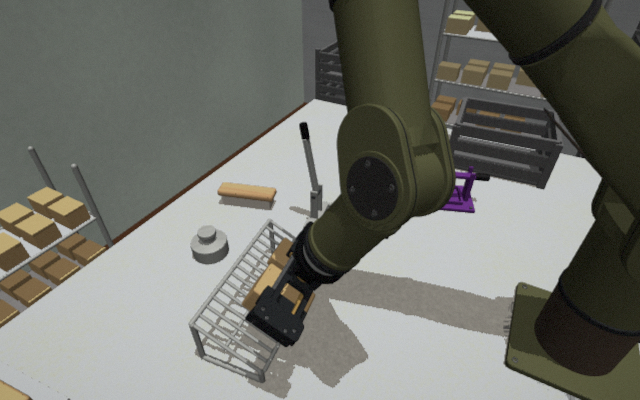

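The cheese is in the gripper at (275,290) px, lifted clear of the rack, and the measured force is -3.9 N. Carrying it over.

Emit:
carry_out(motion=[-1.75,-0.6,-3.45,0,0.066,-0.005,-1.5,-0.6,-3.55,0,0.066,-0.005,-1.3,-0.6,-3.65,0,0.066,-0.005,-1.05,-0.6,-3.7,0,0.066,-0.005,0.1,-3.4,0,0,0.053,-0.004,0.1,-3.4,0,0,0.053,-0.004,0.1,-3.4,0,0,0.053,-0.004,0.1,-3.4,0,0,0.053,-0.004])

```text
clock: 12.92
tool_pos: [0.4464, 0.0839, 0.3049]
eef_rot: [-0.072, 0.996, -0.012, 0.045]
contact_force: [1.6, -0.7, -3.6]
opening: 0.678
```

```bash
python3 rec.py
python3 - <<'E'
from h import *
G=down(.16+np.pi); s=monitor.get_state(); print("ori err",(R.from_quat(s["eef_rot"]).inv()*G).as_rotvec().round(3))
rows([([.46,0,.31],G),([.5105,-.105,.22],G)],dmax=.035,amax=.07)
E
```

```text
[ 0.25   0.554 -0.864  2.098  0.747  0.733  0.612] [0.4464 0.0839 0.3049]
ori err [-0.031  0.087 -0.016]
CALL [-0.06, -2.84, -0.08, -0.01, 0.029, -0.005, -0.04, -2.83, -0.11, -0.011, 0.029, -0.005, -0.03, -2.84, -0.14, -0.01, 0.029, -0.006, -0.66, -2.23, 1.8, -0.0, -0.0, 0.0, -0.66, -2.23, 1.8, -0.0, -0.0, 0.0, -0.66, -2.24, 1.8, -0.0, -0.0, 0.0, -0.66, -2.23, 1.8, -0.0, -0.0, 0.0, -0.67, -2.24, 1.8, -0.0, -0.0, 0.0]
```

Emit:
carry_out(motion=[-0.05,-2.8,-0.1,-0.01,0.029,-0.005,-0.05,-2.85,-0.1,-0.01,0.029,-0.005,-0.05,-2.85,-0.1,-0.01,0.029,-0.006,-0.65,-2.25,1.8,0,0,0,-0.65,-2.25,1.8,0,0,0,-0.65,-2.25,1.8,0,0,0,-0.65,-2.25,1.8,0,0,0,-0.65,-2.25,1.8,0,0,0])

```text
clock: 13.92
tool_pos: [0.5106, -0.1053, 0.2189]
eef_rot: [-0.08, 0.997, -0.0, 0.001]
contact_force: [-0.2, 0.6, -3.3]
opening: 0.677
```

```bash
python3 rec.py
python3 - <<'E'
from h import *
G=down(.16+np.pi); s=monitor.get_state(); print("ori err",(R.from_quat(s["eef_rot"]).inv()*G).as_rotvec().round(3))
rows([([.5105,-.105,.14],G)],dmax=.03,amax=.07)
s=monitor.get_state(); p=snapshot("wrist"); save(p,"w5.png"); W=world(p,s); r=R.from_quat(s["eef_rot"])
L=r.inv().apply((W-s["tool_pos"]).reshape(-1,3)).reshape(W.shape); ok=p["range_z"]>0
# cheese in tool frame
for m in finder.masks_of(p,"cheese_tall")[:2]:
    k=m["pixels"]&ok; k=cv2.erode(k.astype(np.uint8),np.ones((3,3)))>0; print("cheese",round(m["p"],2),m["extent"],k.sum())
    for n,q,Q in planes(L[k],2): print("  tool-frame plane",n.round(3),q.round(4),len(Q),"min",Q.min(0).round(4),"max",Q.max(0).round(4))
for m in finder.masks_of(p,"cradle")[:2]: print("cradle",round(m["p"],2),m["extent"])
# cradle from fixed cameras / wrist
k=ok&(abs(W[...,0]-.51)<.12)&(abs(W[...,1]+.1)<.11)&(W[...,2]>.005)&(W[...,2]<.025); print(k.sum())
E
```

```text
[ 0.586  0.796 -0.807  1.94   0.83   0.776  1.024] [ 0.5106 -0.1053  0.2189]
ori err [-0.001  0.001 -0.   ]
CALL [0.0, 0.01, 2.63, -0.0, 0.0, -0.0, 0.01, 0.01, 2.63, -0.0, 0.001, -0.0, -0.0, 0.02, 2.63, -0.001, 0.0, -0.0]
cheese 0.65 [217.5, 165.0, 415.7, 399.0] 32498
  tool-frame plane [-0.006  0.002  1.   ] [0.0167 0.0002 0.0209] 27891 min [-0.0294 -0.0292  0.019 ] max [0.0469 0.0297 0.0245]
  tool-frame plane [-1.     0.002  0.003] [ 0.0465 -0.      0.0445] 4554 min [ 0.0424 -0.0279  0.0189] max [0.047  0.0278 0.0764]
cradle 0.86 [247.5, 81.3, 391.5, 171.1]
cradle 0.57 [5.4, 0.2, 130.6, 20.9]
10202
```

View pics/w5.png

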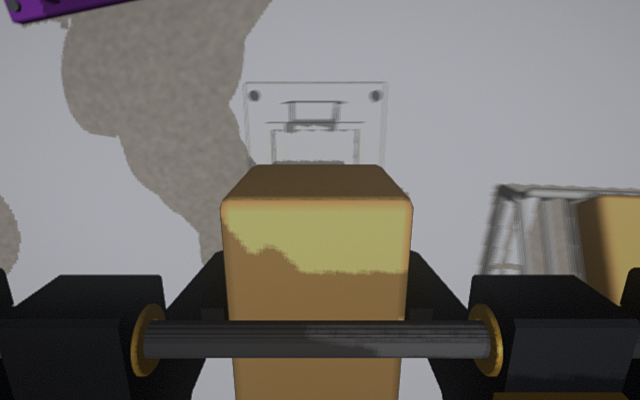

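The cheese hangs square in the gripper: end edge at row 200, columns 220–412, with the catch half of the cradle visible beyond it. Next I'll check the cradle edges against the tool in the same view.

Run:
```python
from h import *
s=monitor.get_state(); p=snapshot("wrist"); W=world(p,s); ok=p["range_z"]>0
c=np.array([.5105,-.105,0]); Rc=R.from_euler("z",.16); C=Rc.inv().apply((W-c).reshape(-1,3)).reshape(W.shape)*1000
k=ok&(C[...,2]>5)&(C[...,2]<15)&(abs(C[...,0])<110)&(abs(C[...,1])<70)
Q=C[k]; print("base",len(Q),Q.min(0).round(1),Q.max(0).round(1), np.percentile(Q,[1,99],axis=0).round(1))
for lo,hi in((-84,-75),(-75,-60),(-60,-50)):
    q=Q[(Q[:,0]>lo)&(Q[:,0]<hi)][:,1]; print(lo,len(q),np.percentile(q,[.5,99.5]).round(1) if len(q) else "")
k=ok&(C[...,2]>16)&(C[...,2]<25)&(abs(C[...,0])<60)&(abs(C[...,1])<45); Q=C[k]; print("rim",len(Q),np.percentile(Q,[1,99],axis=0).round(1))
k=ok&(C[...,2]>80)&(C[...,2]<100)&(C[...,0]<-50)&(C[...,0]>-80); Q=C[k]; print("catch",len(Q),np.percentile(Q,[1,50,99],axis=0).round(1) if len(Q) else "")
```

```text
base 8804 [-85.9 -54.9   6.1] [-19.   55.2  15. ] [[-85.2 -53.8   7.8]
 [-23.3  54.1  13. ]]
-84 1696 [-54.   54.3]
-75 1768 [-54.5  54.4]
-60 834 [-54.2  54.4]
rim 1171 [[-55.9 -37.7  17.1]
 [-25.3  38.   21.3]]
catch 479 [[-71.9 -18.8  82.4]
 [-67.3 -12.9  95.6]
 [-62.   19.   97.2]]
```

Emit:
carry_out(motion=[-0.1,0.02,2.5,0,0,0,0,0,2.5,0,0,0,0,0,2.5,0,0,0,0,0,2,0,0,0,0,0,1.2,0,0,0,0,0,0.8,0,0,0,0,0,0.6,0,0,0,0,0,0,0,0,0])

```text
clock: 15.12
tool_pos: [0.5121, -0.1035, 0.0991]
eef_rot: [-0.08, 0.997, 0.0, 0.002]
contact_force: [-0.4, 0.3, -3.5]
opening: 0.683
```

Run:
```python
from h import *
s=monitor.get_state(); G=down(.16+np.pi); r=R.from_quat(s["eef_rot"])
c=np.array([.5105,-.105,.0]); print("err mm (cradle axes)",(R.from_euler("z",.16).inv().apply(s["tool_pos"]-c)*1000).round(1),(r.inv()*G).as_rotvec().round(4),s["contact_force"],s["moment"])
```

```text
err mm (cradle axes) [ 1.9  1.3 99.1] [-0.0001  0.0031  0.0002] [-0.38606496  0.26964471 -3.51359754] [ 0.10789544 -0.13181417  0.0186575 ]
```

Emit:
carry_out(motion=[0.07,-0.13,0,0,0.003,0,0,0,0.4,0,0,0,0,0,0.3,0,0,0,0,0,0.1,0,0,0,0,0,0,0,0,0])

```text
clock: 15.75
tool_pos: [0.5116, -0.1049, 0.091]
eef_rot: [-0.08, 0.997, 0.0, -0.0]
contact_force: [0.6, 0.3, -2.9]
opening: 0.681
```

Emit:
carry_out(motion=[0,0,0.1,0,0,0,0,0,0,0,0,0])

```text
clock: 16.0
tool_pos: [0.5117, -0.1048, 0.0905]
eef_rot: [-0.08, 0.997, -0.0, 0.0]
contact_force: [-1.8, 0.5, 2.6]
opening: 0.676
```

Contact came at the expected floor height with 2.6 N upward. Releasing, then rising.

Emit:
carry_out(motion=[0,0,0,0,0,0,0,0,0,0,0,0,0,0,0,0,0,0,0,0,0,0,0,0], hand=8.8)

```text
clock: 16.5
tool_pos: [0.5117, -0.1049, 0.09]
eef_rot: [-0.08, 0.997, 0.0, 0.0]
contact_force: [-0.1, -0.3, 0.2]
opening: 0.999
```

Emit:
carry_out(motion=[0,0,-2,0,0,0,0,0,-2.5,0,0,0,0,0,-3,0,0,0,0,0,-3,0,0,0,0.5,0,-3,0,0,0,1.5,0,-3,0,0,0,2,0,-2.5,0,0,0,0,0,0,0,0,0])

```text
clock: 17.5
tool_pos: [0.4717, -0.1116, 0.2813]
eef_rot: [-0.08, 0.997, -0.001, 0.001]
contact_force: [0.0, 0.4, -0.7]
opening: 0.996
```

```bash
python3 rec.py
python3 - <<'E'
from h import *
s=monitor.get_state(); p=snapshot("wrist"); save(p,"w6.png"); W=world(p,s); ok=p["range_z"]>0
c=np.array([.5105,-.105,0]); Rc=R.from_euler("z",.16)
def cr(W): return Rc.inv().apply((W-c).reshape(-1,3)).reshape(W.shape)*1000
C=cr(W); k=ok&(C[...,2]>60)&(C[...,2]<78)&(abs(C[...,0])<60)&(abs(C[...,1])<45); Q=C[k]
n,q,P=planes(Q/1000,1)[0]; P=P*1000; print("wrist top",len(P),n.round(3),cv2.minAreaRect(P[:,:2].astype(np.float32)),np.median(P[:,2]))
for cam in("scene","side"):
    p=snapshot(cam); C=cr(world(p)); k=(p["range_z"]>0)&(C[...,2]>95)&(abs(C[...,0]-95)<45)&(abs(C[...,1])<20)&(C[...,2]<260)
    b=C[k]; d=b-np.array([70,0,78]); print(cam,"bar",len(b),"angle",np.median(np.pi-np.arctan2(d[:,2],d[:,0])).round(3),"y",np.median(b[:,1]).round(1),b.max(0).round(0))
save(p,"s3.png")
E
```

```text
[ 0.681  0.671 -0.893  1.984  0.716  0.833  1.112] [ 0.4717 -0.1116  0.2813]
wrist top 6397 [-0.004 -0.001  1.   ] ((7.2077789306640625, 0.3204193115234375), (105.52197265625, 59.78519821166992), 0.07350105792284012) 69.66842075606532
scene bar 497 angle 1.765 y -6.7 [108.  11. 259.]
side bar 486 angle 1.713 y 8.0 [108.  13. 259.]
```

View pics/s3.png

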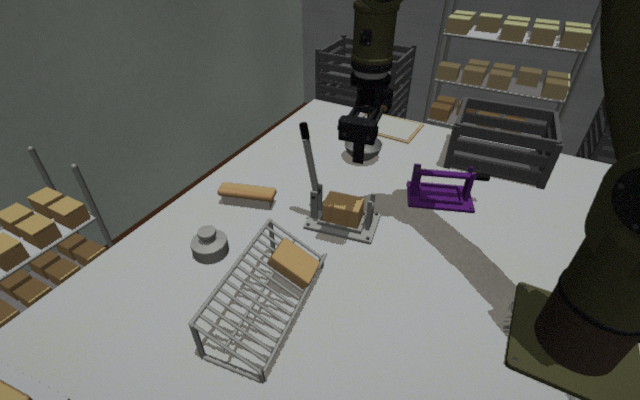

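The cheese sits in the cradle at (343,210) px with its top level at 69.7 mm. The bar is still up, its grip at (305,130) px. Next is planning the bar swing.

```bash
cat > bar.py <<'E'
from kin import *
c=np.array([.5105,-.105,0]); Rc=R.from_euler("z",.16); G=down(.16+np.pi)
def T(th,lift=0,r=.163): return c+Rc.apply([.07-r*np.cos(th),0,.078+r*np.sin(th)+.045+lift])
E
python3 - <<'E'
from bar import *
s=monitor.get_state(); q=np.array(s["q"])
for p in [T(1.74,.08),T(1.74),T(1.3),T(.9),T(.5),T(0)]:
    q,e,a=ik(p,G,q,.02); print(q.round(2),round(e,4),round(a,4))
rows([(np.r_[s["tool_pos"][:2],.35],G),(T(1.74,.075),G),(T(1.74),G)],dmax=.035)
E
```

```text
[ 0.54  0.74 -0.92  1.5   0.61  1.2   1.26] 0.0 0.0004
[ 0.52  0.82 -0.87  1.6   0.7   1.05  1.19] 0.0 0.0001
[ 0.6   0.75 -0.88  1.81  0.71  0.94  1.14] 0.0 0.0002
[ 0.64  0.72 -0.85  1.99  0.78  0.79  1.06] 0.0 0.0002
[ 0.62  0.76 -0.76  2.15  0.95  0.62  0.9 ] 0.0 0.0004
[ 0.58  0.9  -0.68  2.24  1.35  0.53  0.53] 0.0001 0.001
CALL [0.0, 0.0, -2.35, 0.0, -0.0, -0.0, 0.0, 0.0, -2.35, 0.0, -0.0, -0.0, 0.0, 0.0, -2.36, 0.0, -0.0, -0.0, -3.4, 0.01, -0.22, 0.0, -0.0, -0.0, -3.4, 0.0, -0.22, 0.0, -0.0, -0.0, -3.4, 0.01, -0.21, 0.0, -0.0, -0.0, -3.41, 0.0, -0.22, 0.0, -0.0, -0.0, 0.0, 0.0, 2.5, 0.0, -0.0, -0.0]
CALL [0.0, 0.0, 2.5, 0.0, -0.0, -0.0, 0.0, 0.0, 2.5, 0.0, -0.0, -0.0]
```

Emit:
carry_out(motion=[0,0,-2.35,0,0,0,0,0,-2.35,0,0,0,0,0,-2.35,0,0,0,-3.4,0,-0.2,0,0,0,-3.4,0,-0.2,0,0,0,-3.4,0,-0.2,0,0,0,-3.4,0,-0.2,0,0,0,0,0,0,0,0,0])

```text
clock: 18.65
tool_pos: [0.6083, -0.0883, 0.3569]
eef_rot: [-0.08, 0.997, 0.001, -0.0]
contact_force: [-0.2, 0.8, -0.9]
opening: 0.995
```

```bash
python3 rec.py
python3 - <<'E'
from bar import *
s=monitor.get_state(); p=snapshot("wrist"); save(p,"w7.png"); W=world(p,s); C=Rc.inv().apply((W-c).reshape(-1,3)).reshape(W.shape)*1000
k=(p["range_z"]>0)&(C[...,2]>100)&(C[...,2]<270)&(abs(C[...,0]-95)<45)&(abs(C[...,1])<25); Q=C[k]
for z in(110,130,150,170,190,210,230,245,255):
    q=Q[abs(Q[:,2]-z)<6]; print(z,len(q),np.percentile(q,[2,98],axis=0)[:,:2].round(1).tolist() if len(q)>5 else "")
print("top",Q[:,2].max(), "err",(R.from_quat(s["eef_rot"]).inv()*G).as_rotvec().round(3), (Rc.inv().apply(s["tool_pos"]-c)*1000).round(1))
rows([(T(1.74),G)],dmax=.025)
E
```

```text
[ 0.541  0.747 -0.915  1.509  0.615  1.193  1.256] [ 0.6083 -0.0883  0.3569]
110 88 [[68.5, -9.0], [71.6, 9.5]]
130 101 [[71.8, -9.0], [74.0, 9.8]]
150 123 [[75.2, -9.1], [77.7, 10.1]]
170 147 [[78.3, -9.3], [81.2, 9.6]]
190 182 [[81.8, -9.3], [84.4, 9.6]]
210 221 [[85.0, -9.2], [87.5, 9.7]]
230 254 [[84.9, -8.5], [94.1, 9.1]]
245 308 [[87.3, -8.0], [96.6, 9.0]]
255 887 [[89.3, -7.6], [105.6, 8.2]]
top 259.87666972941486 err [ 0.002 -0.     0.001] [ 99.2   0.9 356.9]
CALL [0.01, -0.02, 2.44, 0.0, -0.001, 0.0, 0.01, -0.03, 2.44, 0.001, -0.0, 0.0, 0.0, -0.02, 2.44, 0.0, -0.001, 0.001]
```

Emit:
carry_out(motion=[0,-0.05,2.4,0,0,0,0.05,0,2.4,0,0,0,0,0,2.4,0,0,0,0,0,0,0,0,0])

```text
clock: 19.2
tool_pos: [0.6041, -0.0909, 0.2845]
eef_rot: [-0.08, 0.997, -0.0, -0.003]
contact_force: [0.5, -0.1, -0.1]
opening: 0.998
```

Emit:
carry_out(motion=[0,0,0,0,0,0,0,0,0,0,0,0,0,0,0,0,0,0,0,0,0,0,0,0,0,0,0,0,0,0,0,0,0,0,0,0], hand=0, grip_force=12)

```text
clock: 19.95
tool_pos: [0.606, -0.0902, 0.2866]
eef_rot: [-0.08, 0.997, -0.0, 0.0]
contact_force: [0.4, -0.6, -0.1]
opening: 0.344
```

Run:
```python
from bar import *
s=monitor.get_state(); print((Rc.inv().apply(s["tool_pos"]-c)*1000).round(1), (Rc.inv().apply(T(1.735)-c)*1000).round(1),s["contact_force"],s["opening"])
rows([(T(t),G) for t in 1.735-np.arange(1,23)*.08],dmax=.03)
```

```text
[ 96.6  -0.6 286.6] [ 96.6  -0.  283.8] [ 0.37204715 -0.61856177 -0.09807894] 0.3439596207251824
CALL [1.29, 0.06, 0.12, -0.0, 0.0, 0.0, 1.3, -0.0, -0.06, -0.0, 0.0, 0.0, 1.3, -0.0, 0.05, -0.0, 0.0, 0.0, 1.3, -0.0, 0.15, -0.0, 0.0, 0.0, 1.28, -0.0, 0.25, -0.0, 0.0, 0.0, 1.25, -0.0, 0.36, -0.0, 0.0, 0.0, 1.22, -0.0, 0.45, -0.0, 0.0, 0.0, 1.19, -0.0, 0.55, -0.0, 0.0, 0.0]
CALL [1.13, -0.0, 0.64, -0.0, 0.0, 0.0, 1.08, -0.0, 0.73, -0.0, 0.0, 0.0, 1.02, -0.0, 0.82, -0.0, 0.0, 0.0, 0.95, -0.0, 0.89, -0.0, 0.0, 0.0, 0.87, -0.0, 0.97, -0.0, 0.0, 0.0, 0.79, -0.0, 1.03, -0.0, 0.0, 0.0, 0.71, -0.0, 1.1, -0.0, 0.0, 0.0, 0.62, -0.0, 1.15, -0.0, 0.0, 0.0]
CALL [0.53, -0.0, 1.19, -0.0, 0.0, 0.0, 0.43, -0.0, 1.23, -0.0, 0.0, 0.0, 0.33, -0.0, 1.26, -0.0, 0.0, 0.0, 0.22, -0.0, 1.28, -0.0, 0.0, 0.0, 0.13, -0.0, 1.3, -0.0, 0.0, 0.0, 0.02, -0.0, 1.31, -0.0, 0.0, 0.0]
```

Emit:
carry_out(motion=[0,0,0,0,0,0,0,0,0,0,0,0,0,0,0,0,0,0])

```text
clock: 20.32
tool_pos: [0.6059, -0.0897, 0.2865]
eef_rot: [-0.08, 0.997, 0.0, -0.0]
contact_force: [-0.6, 1.5, -0.7]
opening: 0.216
```

Emit:
carry_out(motion=[1.3,0,0.1,0,0,0,1.3,0,-0.05,0,0,0,1.3,0,0.05,0,0,0,1.3,0,0.15,0,0,0,1.3,0,0.25,0,0,0,1.25,0,0.35,0,0,0,1.2,0,0.45,0,0,0,1.2,0,0.55,0,0,0])

```text
clock: 21.32
tool_pos: [0.506, -0.1059, 0.2681]
eef_rot: [-0.08, 0.997, 0.0, 0.001]
contact_force: [3.8, 2.2, -3.8]
opening: 0.213
```

```bash
cat > arc.py <<'E'
from bar import *
s=monitor.get_state(); d=Rc.inv().apply(s["tool_pos"]-c)-[.07,0,.123]; th=np.arctan2(d[2],-d[0])
print("theta",th.round(3),"r",np.hypot(d[0],d[2]).round(4),"y",d[1].round(4),np.round(s["contact_force"],1),s["opening"].round(3),s["clock"],(R.from_quat(s["eef_rot"]).inv()*G).as_rotvec().round(3))
n=int(np.ceil(th/.085)); rows([(T(th-(i+1)*th/n),G) for i in range(n)],dmax=.03)
E
python3 arc.py
```

```text
Traceback (most recent call last):
  File "arc.py", line 3, in <module>
    print("theta",th.round(3),"r",np.hypot(d[0],d[2]).round(4),"y",d[1].round(4),np.round(s["contact_force"],1),s["opening"].round(3),s["clock"],(R.from_quat(s["eef_rot"]).inv()*G).as_rotvec().round(3))
                                                                                                                ^^^^^^^^^^^^^^^^^^
AttributeError: 'float' object has no attribute 'round'
```

```bash
sed -i 's/s\["opening"\].round(3)/s["opening"]/' arc.py; python3 arc.py
```

```text
theta 1.096 r 0.1632 y -0.0002 [ 3.8  2.2 -3.8] 0.2129469364381881 21.325 [0.001 0.003 0.   ]
CALL [1.19, 0.02, 0.69, 0.001, 0.003, 0.0, 1.13, 0.0, 0.78, -0.0, -0.0, 0.0, 1.07, 0.0, 0.87, -0.0, -0.0, 0.0, 0.98, 0.0, 0.96, -0.0, -0.0, 0.0, 0.9, 0.0, 1.03, -0.0, -0.0, 0.0, 0.82, 0.0, 1.11, -0.0, -0.0, 0.0, 0.71, 0.0, 1.17, -0.0, -0.0, 0.0, 0.62, 0.0, 1.23, -0.0, -0.0, 0.0]
CALL [0.5, 0.01, 1.28, -0.0, -0.0, 0.0, 0.4, -0.0, 1.31, -0.0, -0.0, 0.0, 0.29, -0.0, 1.35, -0.0, -0.0, 0.0, 0.17, -0.0, 1.36, -0.0, -0.0, 0.0, 0.06, -0.0, 1.37, -0.0, -0.0, 0.0]
```

Emit:
carry_out(motion=[1.2,0,0.7,0,0.003,0,1.15,0,0.8,0,0,0,1.05,0,0.85,0,0,0,1,0,0.95,0,0,0,0.9,0,1.05,0,0,0,0.8,0,1.1,0,0,0,0.7,0,1.15,0,0,0,0.6,0,1.25,0,0,0])

```text
clock: 22.32
tool_pos: [0.4376, -0.117, 0.1903]
eef_rot: [-0.08, 0.997, 0.001, 0.004]
contact_force: [13.0, 2.3, -2.5]
opening: 0.197
```

```bash
python3 arc.py
```

```text
theta 0.437 r 0.1589 y -0.0003 [13.   2.3 -2.5] 0.19654803764402454 22.325 [0.002 0.009 0.001]
CALL [0.85, 0.03, 0.91, 0.002, 0.009, 0.001, 0.38, -0.0, 1.13, -0.0, 0.0, 0.0, 0.3, -0.0, 1.14, -0.0, 0.0, 0.0, 0.21, -0.0, 1.17, -0.0, 0.0, 0.0, 0.13, -0.0, 1.18, -0.0, 0.0, 0.0, 0.05, -0.0, 1.19, -0.0, 0.0, 0.0]
```

Emit:
carry_out(motion=[0.2,0,1.0,0,0,0,0.2,0,1.1,0,0,0,0.2,0,1.1,0,0,0,0.1,0,1.1,0,0,0,0,0,0,0,0,0])

```text
clock: 22.95
tool_pos: [0.4274, -0.1186, 0.1487]
eef_rot: [-0.081, 0.997, -0.001, 0.001]
contact_force: [1.3, 0.5, 26.0]
opening: 0.099
```

```bash
python3 arc.py
python3 - <<'E'
from bar import *
for cam in("scene","side"):
    p=snapshot(cam); C=Rc.inv().apply((world(p)-c).reshape(-1,3)).reshape(400,640,3)*1000
    k=(p["range_z"]>0)&(C[...,2]>74)&(C[...,2]<200)&(abs(C[...,0]-0)<50)&(abs(C[...,1])<12); b=C[k]
    if len(b)>20: print(cam,len(b),np.polyfit(b[:,0],b[:,2],1).round(3),np.median(b[:,1]))
save(p,"s4.png")
E
```

```text
theta 0.165 r 0.1563 y -0.0002 [ 1.3  0.5 26. ] 0.09870038342462363 22.95 [-0.002  0.003  0.002]
CALL [0.83, 0.02, 1.22, -0.002, 0.003, 0.002, 0.06, -0.0, 1.35, 0.0, -0.0, 0.0]
scene 301 [-1.6000e-02  8.1929e+01] -3.9945498512370046
side 289 [-2.3000e-02  8.2487e+01] 7.2645813202293805
```

View pics/s4.png

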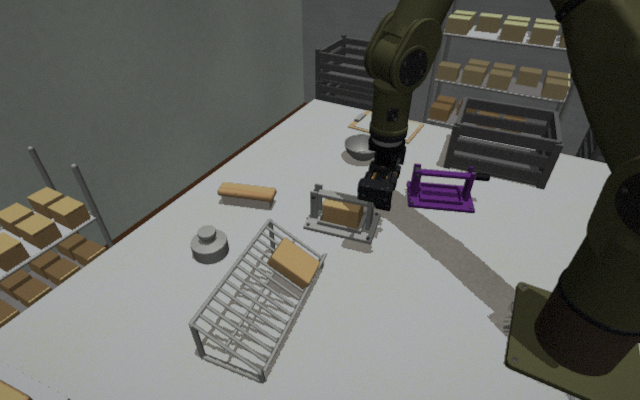

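The bar looks level at (343,197) px. The fingers slid up off the round grip and are now pressing on top of it. I'll raise them and measure the bar.

Emit:
carry_out(motion=[0,0,-1,0,0,0,0,0,-2,0,0,0,0,0,-2,0,0,0,0,0,-2,0,0,0,0,0,-2,0,0,0,0,0,0,0,0,0])

```text
clock: 23.8
tool_pos: [0.4253, -0.1201, 0.2372]
eef_rot: [-0.079, 0.997, -0.001, -0.001]
contact_force: [-0.1, 0.7, -0.6]
opening: 0.003
```

```bash
cat > chk.py <<'E'
from bar import *
s=monitor.get_state(); print((Rc.inv().apply(s["tool_pos"]-c)*1000).round(1),np.round(s["contact_force"],1),s["opening"],s["clock"])
for cam in("scene","side","wrist"):
    p=snapshot(cam); C=Rc.inv().apply((world(p,s)-c).reshape(-1,3)).reshape(400,640,3)*1000; ok=(p["range_z"]>0)
    k=ok&(C[...,2]>77)&(C[...,2]<120)&(abs(C[...,0]-0)<50)&(abs(C[...,1])<8); b=C[k]
    if len(b)>20:
        f=np.polyfit(b[:,0],b[:,2],1); print(cam,"bar",len(b),f.round(3))
    k=ok&(C[...,2]>70)&(C[...,0]<-75)&(C[...,0]>-112)&(abs(C[...,1])<6)&(C[...,2]<105); b=C[k]; 
    if len(b)>5: print(cam,"grip top z",np.percentile(b[:,2],90).round(1),len(b))
    k=ok&(C[...,2]>60)&(C[...,2]<74)&(abs(C[...,0])<52)&(abs(C[...,1])<34); b=C[k]
    if len(b)>20: print(cam,"cheese",len(b),np.percentile(b,[1,99],axis=0).round(1).tolist())
save(p,"w8.png")
E
python3 chk.py
```

```text
[-86.5  -1.3 237.2] [-0.1  0.7 -0.6] 0.0033735750136509894 23.8
scene bar 180 [-1.0000e-03  8.2981e+01]
scene grip top z 87.4 44
scene cheese 421 [[-41.8, -31.4, 60.6], [45.1, 28.7, 73.2]]
side bar 164 [6.0000e-03 8.3587e+01]
side grip top z 88.3 54
side cheese 402 [[-43.0, -27.5, 60.4], [44.9, 32.4, 73.0]]
wrist bar 471 [3.0000e-03 8.4115e+01]
wrist grip top z 88.0 954
wrist cheese 87 [[-44.9, -30.1, 60.3], [-36.1, 29.8, 70.8]]
```

View pics/w8.png

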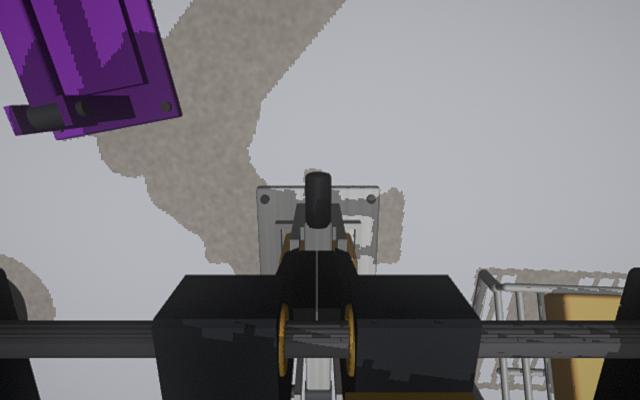

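The bar lies level in the fork, with its grip at (318,200) px. All three cameras give |slope| ≤ 0.006 and a grip top of 87–88 mm (nominal 87). The cheese is centred and the gripper is clear, so I'm handing in.

```bash
python3 -c "
from plant import workorder; print(workorder.finish_job())"
```

```text
the job is handed in; nothing more can be done
None
```

The tall cheese is in the steel cradle and the hold-down bar is closed over it in its catch. I handed the job in at about 24 s of the 61 s limit. The hand-in gives no verdict.

- **Cheese:** it was set down at the expected floor height with the bar still up. Its top was level to 0.004 rad at 69.7 mm, where 70 is nominal. After closing, the cameras put its ends at about -44 and +45 mm and its sides at about ±30 mm in the cradle's frame.
- **Bar:** all three cameras give a slope within 0.006 rad and a grip top at 87–88 mm, where 87 is nominal. I swung it down at about 0.6–0.7 rad/s, going by the gripper's motion. I had no direct reading of the bar's speed.
- **Bystanders:** the arm never went near the flat cheese, weight, bowl or brush, and they looked in place in the pictures. I did not measure their positions at the end.

**What went wrong along the way:**
- **Wrist limits:** my first approach ran into the wrist joint limits and the moves drifted off course without touching anything. I turned the tool half round and continued from there.
- **Grip slip:** in the last stretch of the swing the fingers slid up over the round grip and pressed on it from above with about 26 N. That pushed the bar the rest of the way into the catch.
- **Stray reading:** one wrist measurement of the cheese's top came out 105 mm long, 7 mm off centre. I put that down to hinge-ear points mixed in. The final views agree with a centred cheese.

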